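Pin the sculptor's turntable in an index hole

TASK

Lock the sculptor's turntable so that the clay head cannot turn under the knife: take the steel locking pin out of the tool block and put it through the steel-rimmed bore in the board. Keep hold of it and, with its nose resting lightly on the hidden index ring beneath, bring the board round with the pin until you feel it find an index hole, push it fully home there, collar down on the board, and let go. Never force the pin's nose, turn the board only with the held pin, and leave everything else on the table as it is.

Things in the scene. Friction and masses are not known exactly. Their poses are not given: they have to be found in the camera images.
- pin_knob (a point): middle of the knob of the steel locking pin (grasp here), on its axis, 66 mm above the nose and 28 mm above the collar's underside; z points from nose to knob. The pin stands upright in one of the tool block's three holes and is the only all-steel thing there, 89 mm long and 150 to 260 g: a plain round knob 24 mm across and 46 mm tall on a flat round collar
- pin_nose (a point): centre of the pin's lower end. Above it: a nose tapered over 4 mm from 7 to 12 mm across, then a shank 12 mm across up to the collar, whose underside is 38 mm above this point; the collar is 32 mm across and 5 mm thick, the knob stands on it
- bore (a point): centre of the mouth of the through bore in the board, on the board's upper face (90 mm above the table), z up: 14 mm across, rimmed by a flat steel ring 26 mm across, 125 mm from the turning axis and 40 mm in from the middle of the board's edge nearest the robot. The board is plywood, 330 mm square, 20 mm thick
- axis (a point): the board's centre, on the turning axis and on the board's upper face, z up; its x axis points away from the bore. A clay head on a square plinth (110 mm wide, 18 mm tall, centred 30 mm along x) is fixed on the board here; it stands 200 mm above the board's face and is some 84 mm across, 100 mm at the shoulders
- board (a joint): angle of the board about its upright axis, rad, growing anticlockwise seen from above; it turns either way against a little bearing drag (about 0.7 N at the bore) and stays where it is left
- turntable: the turntable's fixed grey foot, 280 mm across; origin on the table under the turning axis. It carries a flat steel index ring, hidden by the board: face 26 mm below the board's upper face, 14 mm thick, with eight 15 mm through holes 45 degrees apart, 125 mm from the axis. How the ring is set is not known: the bore starts over bare ring, a hole 5 to 40 degrees off on either side
- gouge_mid (a point): middle of the gouge, a carving tool with a swelling wooden handle 32 mm across and a brass ferrule, upright in the tool block, 150 mm in all with its lower 38 mm in the block: leave alone
- rasp_mid (a point): middle of the rasp, a carving tool with a waisted wooden handle 30 mm across and a dark ferrule, upright in the tool block: leave alone
- tool_block: dark wooden block, 230 mm along its x, 75 mm along its y, 60 mm high, fixed; three holes in its top, 75 mm apart along x and 46 mm deep, hold the pin, the gouge and the rasp in any order. Origin under its centre
- figure_a: clay figurine 130 mm tall on a little wooden base, loose: leave alone. Origin under its base
- figure_b: dark wax figurine 100 mm tall on a little wooden base, loose: leave alone
- mallet: wooden mallet lying down, head 76 mm across: leave alone
- slip_pot: white pot 80 mm across, 85 mm tall: leave alone
- plaster_block: plaster block 120 x 80 x 50 mm: leave alone
- pumice_block: pumice block 70 x 45 x 30 mm: leave alone
Mind the look-alikes: they are no part of the job. What is shaped like the part that bears pin_knob but pink or turquoise is not meant.

How it is judged (in metres and radians):
On the way, in this order (a step that is already met when the one before it is completed fails the run):
1. the pin is lifted out of the tool block (height (world z) of pin_nose above 0.07 m and contact force between the fingers and lock_pin above 0.5 N), for 0.1 s.
2. the held pin's nose is inside the board's bore (horizontal distance between pin_nose and bore below 0.004 m and z of pin_nose in the frame of bore below -0.008 m and contact force between the fingers and lock_pin above 0.5 N), for 0.1 s.
3. the board has been brought round by the held pin, its nose lightly on the ring and not yet in a hole (distance of bore from where it was at the start of the episode above 0.005 m and z of pin_nose in the frame of bore between -0.034 and -0.023 m and contact force between lock_pin_c0 and anything else above 0.3 N and contact force between the fingers and lock_pin above 0.5 N).
4. the pin is home in an index hole, still held (horizontal distance between pin_nose and bore below 0.004 m and z of pin_nose in the frame of bore below -0.0355 m and contact force between the fingers and lock_pin above 0.5 N), for 0.1 s.
At the end, for the whole second after the job is handed in: The pin stands upright through the board's bore with its nose in an index hole of the ring and its collar down on the board (within 2.5 mm), released and at rest, the board still (horizontal distance between pin_nose and bore below 0.004 m and z of pin_nose in the frame of bore below -0.0355 m and angle between pin_nose's own z axis and vertical below 0.1 rad and linear speed of lock_pin below 0.02 m/s and velocity of joint board between -0.05 and 0.05 rad/s); the robot touches nothing.
It fails at once if the pin's nose is forced against the ring or anything else with more than 40 N (contact force between lock_pin_c0 and anything else above 40 N).
It fails at once if the board is turned while the pin is neither held nor home (distance of bore from where it was at the start of the episode above 0.006 m and (velocity of joint board above 0.06 rad/s or velocity of joint board below -0.06 rad/s) and contact force between the fingers and lock_pin below 0.2 N and z of pin_nose in the frame of bore above -0.034 m).
It fails at once if the gouge, the rasp or another thing on the table is shifted by more than 20 mm (distance of any of gouge_mid, rasp_mid, figure_a, figure_b, mallet, slip_pot, plaster_block, pumice_block from where it was at the start of the episode above 0.02 m).
It also fails if it takes over 67 s, if anything falls off the work surface, if the arm or the gripper's body presses on something with over 40 N, if the wrist force passes 120 N, or if a joint passes its speed limit or range.

ROBOT

A 6-joint arm with a two-finger parallel gripper is mounted at the origin on the work surface. World frame = base frame: x ahead of the robot, y to its left, z up, the work surface at z = 0. Lengths are in mm, angles in rad, forces in N, time in s.
With the tool pointing down it reaches from about 325 to 875 mm from the base axis. Payload 4.4 kg.
Tool frame: the origin (TCP) lies on the centre line of the jaws, within the pads' length; the fingertips stand ahead of it and the grasp point (between the pads) lies 6 mm ahead of it (ctrl.tcp_to_tips is the z of the fingertips in the tool frame, in mm); z points along the fingers, y is the line along which they close (so a half turn about z gives the same grasp; the last joint's range is limited). The gripper opens to 85 mm and grips with 20 to 120 N. Pads are 22 mm wide; open, the fingers measure 114 mm over their backs; the gripper's body (76 mm by 85 mm) begins 54 mm behind the grasp point. The pads swing forward as they close: fully open they stand 13 mm farther back than shut.
Start: joints at [-1.288, 0.207, 1.542, -0, 1.393, -0.15], TCP at [241.152, -521.99, 256.282] pointing down, gripper open.
Joint ranges: [-2.73, 2.73], [-0.86, 2.22], [0.23, 2.46], [-1.11, 4.25], [0.08, 2.63], [-2.82, 2.82]. Speed limits (rad/s): [2.79, 2.79, 3.14, 3.14, 3.14, 3.14].

INTERFACE

Orientations are given as a 3x3 rotation matrix whose columns are the frame's x, y, z axes.
In Python, from plant import ctrl, sensors, optics gives the robot as it stands. Calls block until the motion is done:
- ctrl.move_ptp(position, orientation): joint-space move of the TCP to a pose.
- ctrl.move_l(position, rot=None, vel=150, threshold=None): straight line of the TCP; rot=None keeps the orientation; vel is the mean speed in mm/s. With threshold (N) it stops when the force on the tool has changed by that much, and returns True; else False.
- ctrl.set_joints(angles): joint-space move.
- ctrl.gripper_to(opening, force=None): finger opening in mm; force is the grip in N (None keeps the last); returns when the fingers have stopped.
- ctrl.hold(seconds).
- ctrl.solve_ik(position, orientation): joint angles nearest the present ones, or None.
- sensors.read_state(): the state.
- optics.grab_frame(name): name is "scene" or "top" or "wrist"; returns (picture, depth): 480x640x3 uint8, red, green, blue; 480x640 float32, mm along the optical axis (not along the pixel's ray), 0 where there is no reading.
- optics.camera_params(name): a dict with "mtx" (3x3 intrinsics, pixels), "R" (3x3) and "t" (3): a world point X has camera coordinates R X + t; the wrist camera has in their place "T_tool_cam" (4x4, takes a point from camera to tool coordinates, whose origin is the TCP and whose axes are the flange's). Camera axes: x right, y down, z forward; pixel columns grow to the right and rows downward; lengths in mm; the calibration is good to about 2 mm. A picture is of the moment at which its call begins: read the wrist's pose just before it. camera_params takes no time and is no camera call.
A pose or a line that the arm cannot do raises ctrl.MotionError and nothing moves.
- ctrl.finish_job(): hands the job in; it is judged then, once.
The state is a dict: "t": time; "q": joint angles; "qvel": joint speeds; "tau": joint torques, N m; "eef_pos": TCP position; "eef_rot": TCP orientation; "force": force on the tool from outside, world axes, zero at the start; "wrist_torque": the same for the moment, N m; "grip_width": finger opening in mm; "grasp_force": force on a finger pad.
Only numpy, scipy, OpenCV 4.12 (cv2) and the standard library are available. Lean on these libraries where they do the work, as an engineer would, in place of code of your own. Each camera call takes 0.05 s, during which the arm holds its last target. There are 200 camera calls.

## Working session

There is one attempt and no reset: what is moved stays moved. The work goes in short steps, each a Python script; the robot and the scene stay as the last script left them, time stands still between calls to the robot, and variables do not carry over. Pictures are saved under pics/ and viewed, at most 10 in all, crops included, and the job is handed in when it is done.

```bash
ls; mkdir -p pics; cat > h.py <<'E'
import numpy as np, cv2
from plant import ctrl, sensors, optics
def world(name, depth, st=None):
    p=optics.camera_params(name); K=np.array(p["mtx"])
    v,u=np.mgrid[0:480,0:640]
    c=np.stack([(u-K[0,2])/K[0,0]*depth,(v-K[1,2])/K[1,1]*depth,depth],-1)
    if name=="wrist":
        T=np.array(p["T_tool_cam"]); c=c@T[:3,:3].T+T[:3,3]
        return c@np.array(st["eef_rot"]).T+np.array(st["eef_pos"])
    return (c-np.array(p["t"]))@np.array(p["R"])
E
python3 - <<'E'
from h import *
for n in ("scene","top"):
    im,d=optics.grab_frame(n); cv2.imwrite(f"pics/{n}.png",im[...,::-1]); np.save(n+".npy",d); np.save(n+"_im.npy",im)
    p=optics.camera_params(n); print(n,np.round(p["mtx"],1).tolist(),np.round(-np.array(p["R"]).T@p["t"]))
s=sensors.read_state(); print(s["t"],s["force"],s["grip_width"],ctrl.tcp_to_tips)
E
```

```text
pics
scene [[469.8, 0.0, 311.7], [0.0, 469.8, 235.6], [0.0, 0.0, 1.0]] [1311. -153.  770.]
top [[457.7, 0.0, 319.7], [0.0, 457.7, 233.2], [0.0, 0.0, 1.0]] [ 340.    5. 1204.]
0.1 [1.01670513 0.01714005 0.63492946] 85.59789697477007 25.0
```

View pics/scene.png

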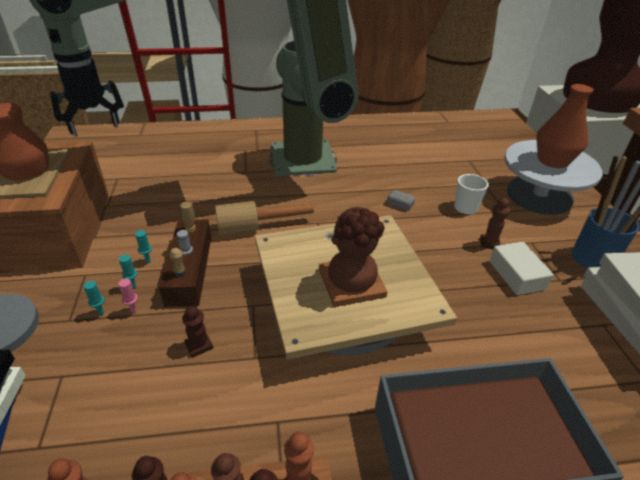

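View pics/top.png

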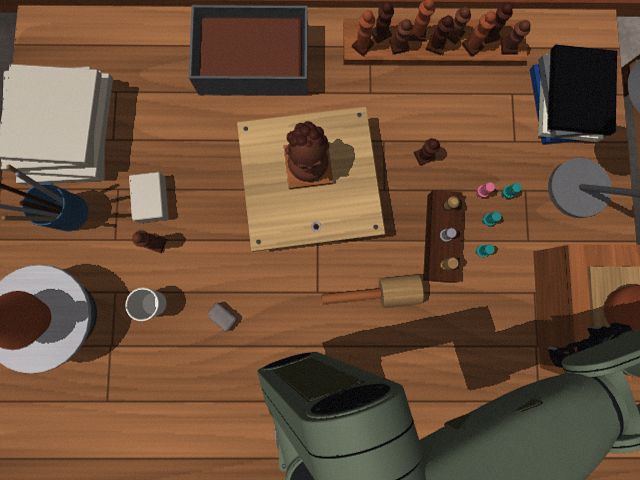

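The scene view shows the steel pin (184,238) in the block's middle hole between two wooden tools, with the pink and turquoise look-alikes standing on the table. In the top view the pin is at (449,234), the gouge and rasp are at (452,202) and (450,264), and the bore is at (316,227).

```bash
python3 - <<'E'
from h import *
d=np.load("top.npy"); im=np.load("top_im.npy"); W=world("top",d)
def at(u,v): return np.round(W[v,u],1)
for n,(u,v) in dict(pin=(449,234),t1=(453,202),t2=(450,264),bore=(316,227)).items(): print(n,at(u,v),im[v,u])
# board: points z 85..95 near
m=(abs(W[...,2]-90)<6)&(W[...,0]>200); m[:, :230]=0; m[:,395:]=0
n,l,st,c=cv2.connectedComponentsWithStats(m.astype(np.uint8)); i=1+np.argmax(st[1:,4])
P=W[l==i]; r=cv2.minAreaRect(P[:,:2].astype(np.float32)); print("board",r,np.median(P[:,2]))
m=(W[...,2]>48)&(W[...,2]<70); m[:,:415]=0; m[:,475:]=0; m[:180]=0;m[285:]=0
print("block",cv2.minAreaRect(W[m][:,:2].astype(np.float32)),np.median(W[m][:,2]))
# knob top
m=(W[...,2]>90); m[:,:435]=0;m[:,465:]=0;m[:218]=0;m[250:]=0
P=W[m];print("knob",len(P),np.round(np.median(P,0),1),P[:,2].max(), P.min(0),P.max(0))
# steel ring: greyish pixels near bore
s=im.astype(int); g=(s.max(2)-s.min(2)<35); mm=np.zeros_like(g); mm[215:240,303:330]=1; g&=mm
print("ring",g.sum(),np.round(np.median(W[g],0),1), np.argwhere(g).mean(0))
print(np.round(optics.camera_params("wrist")["T_tool_cam"],3).tolist(),np.round(optics.camera_params("wrist")["mtx"],1).tolist())
print(np.round(sensors.read_state()["eef_rot"],3).tolist())
E
```

```text
pin [ 479.8 -317.2  113.3] [145 139 144]
t1 [ 555.2 -325.   128.7] [169 132  90]
t2 [ 406.2 -310.7  134.8] [142 109  71]
bore [503.2   3.2  63.1] [22 23 24]
board ((625.5792236328125, 20.117996215820312), (331.6568603515625, 331.12274169921875), 7.446284294128418) 89.93966820095443
block ((478.89617919921875, -307.02166748046875), (109.02908325195312, 242.88546752929688), 84.54888153076172) 60.47655447466034
knob 106 [ 482.3 -319.5  110.7] 1204.136768103285 [ 339.55783407 -333.42204183   91.50089344] [ 494.8406605     5.48388504 1204.1367681 ]
ring 70 [503.1   4.5  88.6] [226.12857143 315.6       ]
[[-0.001, -0.958, -0.286, 71.579], [1.0, -0.001, 0.0, -0.957], [-0.0, -0.286, 0.958, -116.089], [0.0, 0.0, 0.0, 1.0]] [[373.2, 0.0, 316.4], [0.0, 373.2, 246.6], [0.0, 0.0, 1.0]]
[[0.908, 0.419, -0.001], [0.419, -0.908, 0.002], [0.0, -0.002, -1.0]]
```

```bash
cat >> h.py <<'E'
def down(yaw):
    c,s=np.cos(np.radians(yaw)),np.sin(np.radians(yaw))
    return np.array([[c,s,0],[s,-c,0],[0,0,-1.]])
YAW=84.5
E
python3 - <<'E'
from h import *
for n,p in (("wpin",[481,-318,240]),("wbore",[502,4,219])):
    ctrl.move_ptp(p,down(YAW)); ctrl.hold(0.3)
    st=sensors.read_state(); im,d=optics.grab_frame("wrist")
    np.savez(n,im=im,d=d,pos=st["eef_pos"],rot=st["eef_rot"]); cv2.imwrite(f"pics/{n}.png",im[...,::-1])
    print(n,st["t"],np.round(st["eef_pos"],2),np.round(st["q"],2))
a,b=[cv2.imread(f"pics/{n}.png")[:, 120:520] for n in ("wpin","wbore")]
cv2.imwrite("pics/both.png",np.hstack([a,b]))
E
```

```text
wpin 1.6 [ 480.47 -318.91  240.07] [-0.74  0.22  1.56 -0.    1.36 -0.64]
wbore 3.175 [502.19   3.15 219.  ] [-0.17  0.09  1.76 -0.    1.3  -0.07]
```

View pics/both.png

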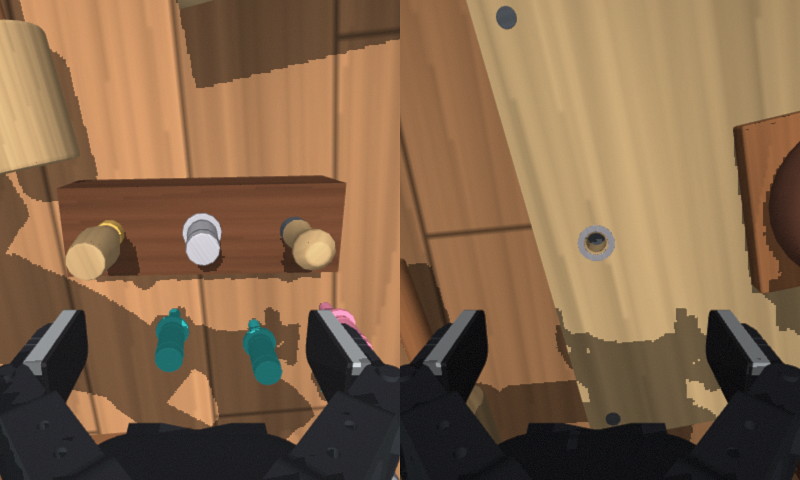

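Left half: the steel pin's knob top is at crop (203,249), between two wooden handles. Right half: the bore with its steel rim is centred at crop (597,243).

```bash
python3 - <<'E'
from h import *
p=optics.camera_params("wrist");K=np.array(p["mtx"]);T=np.array(p["T_tool_cam"])
def hit(u,v,z,f):
    r=np.array(f["rot"]);o=r@T[:3,3]+f["pos"]; d=r@T[:3,:3]@np.array([(u-K[0,2])/K[0,0],(v-K[1,2])/K[1,1],1]); return o+d*(z-o[2])/d[2]
def big(m):
    n,l,s,c=cv2.connectedComponentsWithStats(m.astype(np.uint8)); i=1+np.argmax(s[1:,4]); return l==i
def ell(m):
    c=max(cv2.findContours(m.astype(np.uint8),cv2.RETR_EXTERNAL,cv2.CHAIN_APPROX_NONE)[0],key=len); return cv2.fitEllipse(c)
f=np.load("wpin.npz"); W=world("wrist",f["d"],{"eef_rot":f["rot"],"eef_pos":f["pos"]})
m=(abs(W[...,2]-111)<5)&(W[...,2]>107); b=np.zeros_like(m); b[220:275,295:350]=1
m=big(m&b); e=ell(m); z=np.median(W[m][:,2]); print("knob",e,m.sum(),z,hit(*e[0],111,f),np.mean(W[m],0))
for n,(c0,c1) in dict(L=(180,250),R=(390,470)).items():
    w=W[200:285,c0:c1]; q=w[w[...,2]>w[...,2].max()-6]; print(n,w[...,2].max(),q.mean(0))
m=(W[...,2]>57)&(W[...,2]<63); m[:170]=0;m[280:]=0
print("block",cv2.minAreaRect(W[big(m)][:,:2].astype(np.float32)))
f=np.load("wbore.npz"); im=f["im"].astype(int); W=world("wrist",f["d"],{"eef_rot":f["rot"],"eef_pos":f["pos"]})
g=(im[...,0]-im[...,2]<30); b=np.zeros_like(g); b[215:272,288:347]=1
m=big(g&b); e=ell(m); print("ring",e,m.sum(),hit(*e[0],90,f),np.median(W[m],0))
E
```

```text
knob ((322.563232421875, 248.176025390625), (31.80237579345703, 33.01126480102539), 84.31971740722656) 869 109.41621015593867 [ 483.13675652 -320.51028868  111.        ] [ 483.11726365 -321.02948382  109.38642959]
L 356.145922662475 [ 486.25238865 -246.21312513  356.14592266]
R 356.145922662475 [ 486.25238865 -246.21312513  356.14592266]
block ((483.0621643066406, -321.62445068359375), (75.53590393066406, 230.77113342285156), 85.42090606689453)
ring ((315.889892578125, 242.68948364257812), (34.74773025512695, 36.02412414550781), 86.23684692382812) 762 [500.68914109   5.92365025  90.        ] [500.4224298    3.59400338  88.90635889]
```

```bash
cat >> h.py <<'E'
def ringhit(f):
    p=optics.camera_params("wrist");K=np.array(p["mtx"]);T=np.array(p["T_tool_cam"])
    W=world("wrist",f["d"],{"eef_rot":f["rot"],"eef_pos":f["pos"]})
    im=f["im"].astype(int); g=(im[...,0]-im[...,2]<30); b=np.zeros_like(g); b[205:282,278:357]=1
    n,l,s,c=cv2.connectedComponentsWithStats((g&b).astype(np.uint8)); i=1+np.argmax(s[1:,4])
    e=cv2.fitEllipse(max(cv2.findContours((l==i).astype(np.uint8),cv2.RETR_EXTERNAL,cv2.CHAIN_APPROX_NONE)[0],key=len))
    u,v=e[0]; r=f["rot"];o=r@T[:3,3]+f["pos"]; d=r@T[:3,:3]@np.array([(u-K[0,2])/K[0,0],(v-K[1,2])/K[1,1],1])
    return e,(o+d*(90-o[2])/d[2])[:2]
E
python3 - <<'E'
from h import *
fs=[dict(np.load("wbore.npz"))]
for yaw in (-60,10):
    ctrl.move_ptp([501,5,219],down(yaw)); ctrl.hold(0.3)
    st=sensors.read_state(); im,d=optics.grab_frame("wrist"); cv2.imwrite(f"pics/wb{yaw}.png",im[...,::-1])
    fs.append(dict(im=im,d=d,pos=np.array(st["eef_pos"]),rot=np.array(st["eef_rot"])))
A=[];y=[]
for f in fs:
    e,h=ringhit(f); print(np.round(h,2),np.round(e[0],1),np.round(e[1],1),np.round(f["pos"],2),np.round(f["rot"][:,2],4))
    A.append(np.hstack([np.eye(2),-f["rot"][:2,:2]])); y.append(h)
s,res,_,_=np.linalg.lstsq(np.vstack(A),np.hstack(y),rcond=None); print("bore",s[:2],"bias",s[2:],res)
print("pin",np.array([483.137,-320.51])+fs[0]["rot"][:2,:2]@s[2:]); print(sensors.read_state()["t"])
E
```

```text
[501.4    4.36] [315.9 242.7] [34.7 36. ] [502.19   3.15 219.  ] [ 0.e+00 -1.e-04 -1.e+00]
[502.09   6.02] [315.1 244.8] [34.2 36. ] [500.99   5.   219.  ] [-0. -0. -1.]
[501.17   5.34] [316.8 243.9] [34.4 36.5] [501.     4.99 219.01] [-0. -0. -1.]
bore [502.01334351   5.04805047] bias [0.77417311 0.50848472] [0.01116604]
pin [ 483.71845193 -319.78901846]
7.2083
```

```bash
cat > chk.py <<'E'
from h import *
for i in range(2):
    p=optics.camera_params("wrist"); print(np.round(p["T_tool_cam"],4)[:3].tolist())
f=dict(np.load("wbore.npz")); print(ringhit(f)[1], f["pos"], f["rot"].tolist())
E
python3 chk.py; python3 chk.py
```

```text
[[-0.0006, -0.9583, -0.2856, 71.3664], [1.0, -0.0007, 0.0003, -0.6774], [-0.0005, -0.2856, 0.9583, -116.0904]]
[[-0.0006, -0.9583, -0.2856, 71.3664], [1.0, -0.0007, 0.0003, -0.6774], [-0.0005, -0.2856, 0.9583, -116.0904]]
[501.39741326   4.36030452] [502.1905309    3.14906136 218.99579581] [[0.0973729895347089, 0.9952479586573941, 4.119907095620619e-05], [0.9952479565290598, -0.09737298595562567, -8.142982245152572e-05], [-7.703118801110427e-05, 4.893235642941003e-05, -0.9999999958359103]]
[[-0.0006, -0.9583, -0.2856, 71.3664], [1.0, -0.0007, 0.0003, -0.6774], [-0.0005, -0.2856, 0.9583, -116.0904]]
[[-0.0006, -0.9583, -0.2856, 71.3664], [1.0, -0.0007, 0.0003, -0.6774], [-0.0005, -0.2856, 0.9583, -116.0904]]
[501.39741326   4.36030452] [502.1905309    3.14906136 218.99579581] [[0.0973729895347089, 0.9952479586573941, 4.119907095620619e-05], [0.9952479565290598, -0.09737298595562567, -8.142982245152572e-05], [-7.703118801110427e-05, 4.893235642941003e-05, -0.9999999958359103]]
```

```bash
cat >> h.py <<'E'
def cen(f,kind):
    if kind=="ring":
        im=f["im"].astype(int); m=(im[...,0]-im[...,2]<30); b=np.zeros_like(m); b[205:282,278:357]=1
    else:
        im=f["im"].astype(int); W=world("wrist",f["d"],{"eef_rot":f["rot"],"eef_pos":f["pos"]})
        m=(W[...,2]<116)&(W[...,2]>106); b=np.zeros_like(m); b[215:280,290:355]=1
    n,l,s,c=cv2.connectedComponentsWithStats((m&b).astype(np.uint8)); i=1+np.argmax(s[1:,4])
    return cv2.fitEllipse(max(cv2.findContours((l==i).astype(np.uint8),cv2.RETR_EXTERNAL,cv2.CHAIN_APPROX_NONE)[0],key=len))
def look(pos,yaw,kind,z):
    ctrl.move_ptp(pos,down(yaw)); ctrl.hold(0.3)
    st=sensors.read_state(); p=optics.camera_params("wrist"); im,d=optics.grab_frame("wrist")
    f=dict(im=im,d=d,pos=np.array(st["eef_pos"]),rot=np.array(st["eef_rot"])); e=cen(f,kind)
    K=np.array(p["mtx"]);T=np.array(p["T_tool_cam"]); u,v=e[0]; r=f["rot"]; o=r@T[:3,3]+f["pos"]
    d=r@T[:3,:3]@np.array([(u-K[0,2])/K[0,0],(v-K[1,2])/K[1,1],1]); h=(o+d*(z-o[2])/d[2])[:2]
    print(kind,yaw,"hit",np.round(h,2),"px",np.round(e[0],1),np.round(e[1],1),"tcp",np.round(f["pos"],2),"Tt",np.round(T[:3,3],2),np.round(T[:3,:3].ravel(),4).tolist(),round(st["t"],2))
    return h,r[:2,:2],im
E
python3 - <<'E'
from h import *
look([501,5,219],-60,"ring",90)
look([501,5,219],84.5,"ring",90)
look([483,-320,240],84.5,"knob",111)
E
```

```text
ring -60 hit [500.88   4.93] px [315.1 244.8] [34.2 35.9] tcp [500.99   5.02 218.99] Tt [  71.52    0.89 -116.09] [-0.0006, -0.9586, -0.2848, 1.0, -0.0007, 0.0004, -0.0006, -0.2848, 0.9586] 8.63
ring 84.5 hit [500.7    5.98] px [317.9 245. ] [34.3 36.1] tcp [501.02   5.   219.01] Tt [  72.89   -1.33 -116.09] [-0.0006, -0.9583, -0.2857, 1.0, -0.0005, -0.0005, 0.0003, -0.2857, 0.9583] 11.14
knob 84.5 hit [ 483.19 -320.32] px [318.3 248.2] [32.2 32.9] tcp [ 483.42 -319.01  240.06] Tt [  72.9    -1.33 -116.09] [-0.0006, -0.9583, -0.2857, 1.0, -0.0005, -0.0005, 0.0003, -0.2857, 0.9583] 12.72
```

```bash
python3 - <<'E'
from h import *
R=down(YAW); P=np.array([484.5,-321.25])
def pr(n):
    s=sensors.read_state(); print(n,round(s["t"],2),np.round(s["eef_pos"],2),"F",np.round(s["force"],2),"w",round(s["grip_width"],1),"g",round(s["grasp_force"],1)); return s
ctrl.gripper_to(50)
ctrl.move_l([*P,180],R); pr("above")
print(ctrl.move_l([*P,96],vel=60,threshold=6)); ctrl.hold(0.2); pr("down")
ctrl.gripper_to(15,force=60); ctrl.hold(0.1); pr("grip")
im,d=optics.grab_frame("wrist"); cv2.imwrite("pics/grip.png",im[...,::-1])
E
```

```text
above 13.77 [ 484.61 -321.38  180.11] F [ 0.58 -0.24  0.37] w 49.8 g 0.0
False
down 15.52 [ 484.67 -321.38   96.34] F [0.1  0.03 0.29] w 50.0 g 0.0
grip 15.97 [ 484.65 -321.43   96.29] F [-0.02 -0.25  2.26] w 22.7 g 58.7
```

View pics/grip.png

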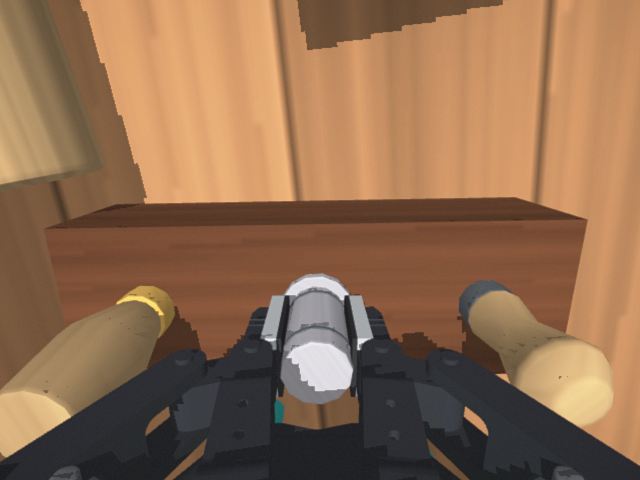

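The pin is held squarely between the pads, knob top at (317,370), with both wooden tools untouched at either side. Next I lift it and carry it to the bore.

```bash
cat >> h.py <<'E'
OFF=74.3
def pr(n):
    s=sensors.read_state(); print(n,round(s["t"],2),np.round(s["eef_pos"],2),"F",np.round(s["force"],2),"M",np.round(s["wrist_torque"],2),"w",round(s["grip_width"],1),"g",round(s["grasp_force"],1)); return s
E
python3 - <<'E'
from h import *
B=np.array([502.0,4.85])
ctrl.move_l([484.65,-321.43,205],vel=100); pr("lift")
ctrl.move_l([*B,OFF+105],vel=200); ctrl.hold(0.2); s=pr("over")
c=B+(B-np.array(s["eef_pos"][:2]))
print(ctrl.move_l([*c,OFF+93],vel=60)); ctrl.hold(0.15); pr("near")
print(ctrl.move_l([*c,OFF+76],vel=25,threshold=4)); s=pr("in?")
print("nose z",s["eef_pos"][2]-OFF)
im,d=optics.grab_frame("wrist"); cv2.imwrite("pics/bore_in.png",im[...,::-1])
E
```

```text
lift 17.27 [ 484.12 -320.97  203.94] F [-0.35  0.21 -2.32] M [ 0.01 -0.01 -0.02] w 22.6 g 58.8
over 19.26 [502.08   4.22 179.34] F [ 0.18 -0.43 -1.84] M [-0.   -0.01 -0.02] w 22.7 g 58.8
False
near 19.76 [502.     5.48 167.32] F [-1.13 -0.02 -2.44] M [-0.04 -0.02 -0.04] w 22.7 g 58.8
False
in? 20.59 [502.05   5.46 150.38] F [ 0.32  0.71 -0.88] M [-0.01  0.05 -0.03] w 22.3 g 58.8
nose z 76.07687817998497
```

View pics/bore_in.png

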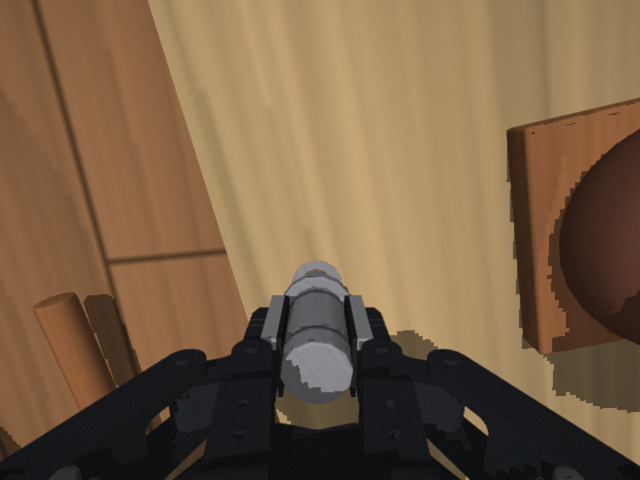

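The pin stands in the bore at (317,270) and no force has built up. Next I lower it to touch the ring and check contact stiffness.

```bash
python3 - <<'E'
from h import *
ctrl.hold(0.2); s=pr("base"); x,y,z=s["eef_pos"]
print(ctrl.move_l([502.0,5.2,OFF+62],vel=15,threshold=3)); s=pr("touch"); z=s["eef_pos"][2]; print("nose",z-OFF)
for k in range(3):
    ctrl.move_l([502.0,5.2,z-0.2*k],vel=15); ctrl.hold(0.1); pr(f"press{k}")
E
```

```text
base 20.84 [502.08   5.46 150.51] F [ 0.32 -0.24 -0.87] M [-0.04 -0.05  0.01] w 22.5 g 58.8
True
touch 21.6 [501.83   5.26 138.14] F [-0.16 -0.03  5.18] M [ 0.03 -0.02 -0.01] w 22.6 g 59.6
nose 63.83677383091954
press0 21.98 [502.23   5.13 138.2 ] F [-0.09 -0.26  2.12] M [-0.01 -0.12 -0.01] w 22.7 g 59.0
press1 22.32 [502.24   5.16 138.18] F [-0.28  0.72  3.77] M [-0.01 -0.08 -0.02] w 23.0 g 59.0
press2 22.68 [502.24   5.15 138.14] F [-0.06  0.71  5.59] M [ 0.01  0.02 -0.03] w 23.0 g 59.0
```

```bash
cat > arc.py <<'E'
from h import *
import json
A=np.array([626.0,20.7]); R0=np.hypot(*(np.array([502.1,5.15])-A)); ph=np.arctan2(5.15-A[1],502.1-A[0]); print("r",R0,np.degrees(ph))
cz=137.75; zr=138.15; base=-1.5; st=2.0/R0; t0=sensors.read_state()["t"]
for k in range(48):
    ph-=st
    ctrl.move_l([*(A+R0*np.array([np.cos(ph),np.sin(ph)])),cz],vel=20)
    s=sensors.read_state(); F=s["force"]; f=F[2]-base; p=s["eef_pos"]
    rad=np.array(p[:2])-A
    print(k,round(s["t"],2),np.round(p,2),"F",np.round(F,1),"cz",round(cz,2))
    if p[2]<zr-0.9: print("drop"); break
    if np.hypot(F[0],F[1])>12 or s["t"]-t0>20 or s["grasp_force"]<30: print("stop"); break
    cz-=np.clip(0.06*(6-f),-0.4,0.4)
json.dump(dict(ph=ph,cz=cz,R0=R0),open("arc.json","w"))
E
python3 arc.py
```

```text
r 124.87198444807383 -172.84652784041918
0 22.93 [502.22   6.38 138.11] F [ 0.9 -4.4  5.7] cz 137.75
1 23.18 [502.11   8.4  138.13] F [ 0.9 -6.   4.7] cz 137.82
2 23.43 [501.91  10.68 138.14] F [ 0.9 -4.7  4.8] cz 137.83
3 23.68 [501.73  12.72 138.11] F [-0.1 -4.5  5.2] cz 137.85
4 23.93 [501.61  14.8  138.14] F [ 1.3 -4.1  5.4] cz 137.89
5 24.18 [501.41  16.88 138.09] F [ 0.7 -3.9  5.3] cz 137.95
6 24.43 [501.34  18.92 138.12] F [ 0.5 -3.6  5.4] cz 137.99
7 24.68 [501.23  20.98 138.14] F [ 0.5 -5.2  5.4] cz 138.05
8 24.93 [501.18  23.   138.14] F [ 0.9 -5.6  5.8] cz 138.1
9 25.18 [501.1   25.15 138.13] F [ 0.5 -4.7  6.1] cz 138.18
10 25.43 [501.12  27.24 138.12] F [ 0.1 -3.9  4.6] cz 138.28
11 25.68 [501.13  29.39 138.08] F [-0.7 -3.4  3.2] cz 138.28
12 25.93 [501.28  31.44 137.91] F [ 0.2 -3.1  2.3] cz 138.2
13 26.18 [500.93  34.28 137.09] F [ 0.9  0.7 -0.8] cz 138.07
drop
```

```bash
cat > drop.py <<'E'
from h import *
import json
J=json.load(open("arc.json")); A=np.array([626.0,20.7]); ph,R0=J["ph"],J["R0"]; cz=137.2; zr=138.15
for k in range(30):
    ctrl.move_l([*(A+R0*np.array([np.cos(ph),np.sin(ph)])),cz],vel=20); ctrl.hold(0.05)
    s=sensors.read_state(); F=np.array(s["force"]); f=F[2]+1.5; p=np.array(s["eef_pos"])
    print(k,round(s["t"],2),np.round(p,2),"F",np.round(F,1),"cz",round(cz,2),"ph",round(np.degrees(ph),2))
    if p[2]<zr-7: print("in hole"); break
    if abs(F).max()>20: print("stop"); break
    if f<5: cz=min(cz,p[2])-0.8
    else: ph-=0.7/R0
json.dump(dict(ph=ph,cz=cz,R0=R0),open("arc2.json","w"))
E
python3 drop.py
```

```text
0 26.48 [501.12  33.48 136.6 ] F [ 0.1  0.6 -2. ] cz 137.2 ph -185.69
1 26.77 [501.62  33.37 135.78] F [-1.1  2.3 -0.9] cz 135.8 ph -185.69
2 27.07 [501.84  33.36 135.28] F [-1.   3.3  2.8] cz 134.98 ph -185.69
3 27.38 [502.07  33.43 134.75] F [-2.   3.6  4.9] cz 134.18 ph -185.69
4 27.68 [502.15  33.79 134.52] F [-0.7  3.3  5.9] cz 134.18 ph -186.02
5 27.98 [502.17  34.28 134.19] F [0.1 0.8 2.9] cz 134.18 ph -186.34
6 28.27 [501.9  34.6 132.9] F [ 1.1  1.3 -0.9] cz 133.38 ph -186.34
7 28.57 [501.66  34.64 131.56] F [ 1.9  2.4 -2.2] cz 132.1 ph -186.34
8 28.88 [501.74  34.63 130.52] F [ 1.2  2.3 -2.7] cz 130.76 ph -186.34
in hole
```

```bash
python3 - <<'E'
from h import *
ctrl.move_l([501.75,34.95,130.3],vel=20)
print(ctrl.move_l([501.75,34.95,125.0],vel=15,threshold=9)); s=pr("home?"); print("nose",s["eef_pos"][2]-OFF)
ctrl.hold(0.3); s=pr("held")
im,d=optics.grab_frame("wrist"); cv2.imwrite("pics/home.png",im[...,::-1])
E
```

```text
True
home? 29.47 [501.84  35.12 126.25] F [-0.45  0.22  3.74] M [ 0.06  0.02 -0.04] w 22.7 g 59.7
nose 51.9483305821944
held 29.77 [501.86  35.19 126.25] F [-0.27 -0.37  5.19] M [-0.1   0.03 -0.04] w 22.7 g 59.7
```

View pics/home.png

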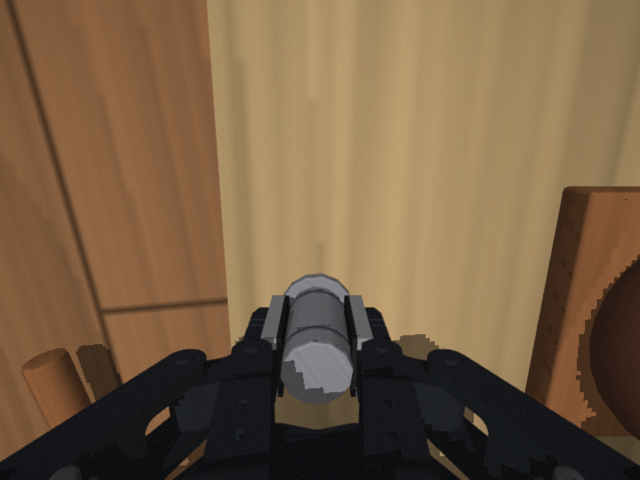

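The collar is flush on the board at (317,285), covering the rim, and the nose height of 52 mm matches fully home. Now I let go and back off.

```bash
python3 - <<'E'
from h import *
ctrl.gripper_to(50); ctrl.hold(0.2); s=pr("open")
p=s["eef_pos"]; ctrl.move_l([p[0],p[1],250],vel=100); ctrl.hold(0.3); pr("up")
st=sensors.read_state(); im,d=optics.grab_frame("wrist"); cv2.imwrite("pics/end.png",im[...,::-1])
W=world("wrist",d,st); m=(W[...,2]>134)&(W[...,2]<148); m[:,:280]=0; m[:,360:]=0; m[330:]=0
print("knob top",m.sum(),np.round(np.median(W[m],0),1),"expect z 141")
E
```

```text
open 30.39 [501.25  35.89 125.44] F [-0.09 -0.64  0.38] M [ 0.05  0.02 -0.01] w 50.4 g 0.0
up 32.08 [501.11  35.89 249.65] F [-0.97 -0.5   0.34] M [ 0.   -0.01 -0.  ] w 49.7 g 0.0
knob top 1054 [500.4  36.  139.4] expect z 141
```

View pics/end.png

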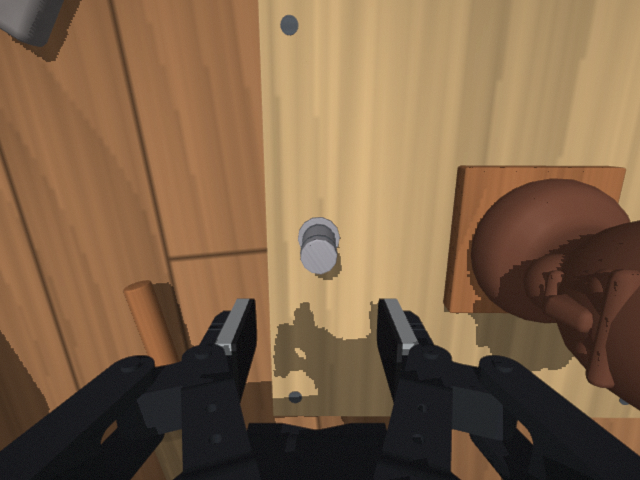

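The pin stands upright at (319,245), collar flat on the board. Its knob top reads 139.4 mm, and the same camera bias put it 1.6 mm low before the grasp too. The gripper is clear.

```bash
python3 -c "
from h import *
print(ctrl.finish_job())"
```

```text
the job is handed in; nothing more can be done
None
```

The locking pin is fully home in an index hole with its collar down on the board and released. I handed the job in at about 32 s of the 67 s allowed; the judge's verdict was not shown.

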